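Open the screw press and drape the spine cover over the drying rack

ROBOT

A 6-joint arm with a two-finger parallel gripper is mounted at the origin on the work surface. World frame = base frame: x ahead of the robot, y to its left, z up, the work surface at z = 0. Lengths are in m, angles in rad, forces in N, time in s.
With the tool pointing down it reaches from about 0.35 to 0.975 m from the base axis. Payload 4.9 kg.
Tool frame: the origin (TCP) lies at the very end of the fingers, on their centre line; the grasp point (between the pads) lies 19 mm behind it; z points along the fingers, y is the direction in which the jaws open and shut (so a half turn about z gives the same grasp; the last joint's range is limited). The gripper opens to 85 mm and grips with 20 to 120 N. Pads are 22 mm wide; open, the fingers measure 114 mm over their backs; the gripper's body (76 mm by 85 mm) begins 54 mm behind the grasp point. The pads swing forward as they close: fully open they stand 13 mm farther back than shut.
Start: joints at [-1.24, 0.053, 1.613, -0, 1.476, -0.119], TCP at [0.272, -0.563, 0.231] pointing down, gripper open.
Joint ranges: [-3.01, 3.01], [-1.01, 2.22], [0.06, 2.58], [-1.02, 4.17], [0.09, 2.62], [-3.14, 3.14]. Speed limits (rad/s): [2.57, 2.57, 3.14, 3.14, 3.14, 3.14].

INTERFACE

Orientations are given as a rotation vector (axis times angle).
In Python, from station import arm gives the robot as it stands. The module is installed in compiled form; this text tells all that it offers.
- The arm moves only by the tool send_rows, never from a script. Its argument "deltas" is a list that holds one entry, the list of rows, each a list of 5 numbers: the finger opening in mm, from 0 to 85.4, then the shift along the tool's x, y, z in mm, then the turn about the tool's z in degrees. In form: [[[jaw, dx, dy, dz, roll], ...]]. A call has 1 to 20 rows; each row is the pose to reach, as a shift and turn from the pose commanded when the call began, along the tool's axes at that moment; what a row does not reach only later rows make up. A row lasts 1/12 s, in which the tool goes at most 41.7 mm and 7.16 degrees, less where a joint would pass 70% of its speed; a pose out of reach is approached as far as the arm can. A call with a gripper value outside its range is refused whole. The fingers move at their own pace and stop on an object; the grip force is fixed at half the most. Time passes only in rows, so rows that repeat a pose let the fingers close. It gives the time, the measured TCP pose, the force and the opening at its end, in the units of the state.
- arm.read_state(): the state, without advancing time (a new reading comes with each control period).
- arm.snapshot(name): name is "scene" or "top" or "wrist"; returns the picture (480x640x3 uint8, red, green, blue); there is no depth.
- arm.calibration(name): a dict with "K" (3x3 intrinsics, pixels), "extrinsics" (4x4, takes a point from camera to world coordinates); the wrist camera has in their place "hand_eye" (4x4, takes a point from camera to tool coordinates, whose origin is the TCP and whose axes are the flange's). Camera axes: x right, y down, z forward; pixel columns grow to the right and rows downward; lengths in m; the calibration is good to about 2 mm. The wrist camera is an equidistant fisheye: a pixel r from the principal point sees the ray r / f radians off the axis. A picture is of the moment at which its call begins: read the wrist's pose just before it. calibration takes no time and is no camera call.
- arm.job_done(): hands the job in, once; it reports no verdict.
The state is a dict: "t": time; "joint_pos": joint angles; "joint_vel": joint speeds; "joint_torque": joint torques, N m; "position": TCP position; "ee_rot": TCP orientation; "wrist_force": force on the tool from outside, world axes, zero at the start; "wrist_torque": the same for the moment, N m; "opening": finger opening in m.
Only numpy, scipy, OpenCV 4.12 (cv2) and the standard library are available. Lean on these libraries where they do the work, as an engineer would, in place of code of your own. Each camera call takes 0.05 s, during which the arm holds its last target.

TASK

Wind the press's handwheel anticlockwise by its crank handle, letting your hand rise with it, at least one and a quarter turns (stem up about 30 mm) while the grey-board spine cover stays in place, and leave the press open. Then draw the cover out endways by the end that sticks out, stand it upright on the table and let go; take it again by the middle of its length and drape it gently astride the bar of the drying rack, near the bar's middle, lying level, and release it. Leave the brass weight, the bottle and the books where they are.

Things in the scene. Friction and masses are not known exactly. Their poses are not given: they have to be found in the camera images.
- press: Grey iron screw press fixed to the table, 220 mm (its x) by 180 mm (y), 262 mm high with its crank handle. Origin: centre of its underside, on the table; z up. Bed 30 mm high. Two columns at x = +-88 mm, y = 0 carry a crosshead (220 mm along x, 50 mm along y, z = 158 to 188 mm). Open towards -y and +y. The pressing plate under the crosshead spans y = -55 to 55 mm.
- press_block_top (a point): Top of the wooden forming block on the press bed, 80 mm above the table, on the press's vertical axis; axes as the press. The block is 36 mm wide (x) and runs along y from -85 to +60 mm.
- wheel (a joint): Turn of the dark steel handwheel about the press's vertical axis (through the press origin), rad, 0 = shut, grows anticlockwise seen from above, stop at 9.42. The wheel is 120 mm across its rim's centre line and climbs with the stem: 24 mm a full turn (3.82 mm per rad). It stays where it is left; it takes about 5 to 8 N at the crank handle.
- stem (a joint): Rise of the screw stem, pressing plate and wheel, m, 0 = shut (plate clamping the cover by a sprung rubber pad, about 20 N), 0.036 = fully up; equals 0.00382 x wheel turn.
- crank_mid (a point): Middle of the upright wooden crank handle on the wheel's rim, 60 mm from the wheel's axis; handle 24 mm thick, 54 mm tall (27 mm above and below this point), it spins freely about its own upright axis. In the shut press this point is 235 mm above the table, on the press's +x side. It goes round and up with the wheel.
- shell: Rigid grey-board spine cover, an upside-down U channel open below and at both ends: 180 mm long (its y), 50 mm wide (x), 50 mm high, board 4 mm, 42 mm clear inside, about 0.15 to 0.3 kg. Origin: centre of its underside, level with the sides' lower edges; z up. It starts astride the forming block, y along the press's y, underside 34 mm above the table.
- shell_ridge (a point): Middle of the underside of the cover's flat top, 46 mm above the cover's origin. At the start it lies 50 to 65 mm from the press's axis towards the press's -y side, so that the cover's -y end sticks out 50 to 65 mm beyond the bed, free to be taken from above; the other end is under the plate. Draw it out along the press's -y: the block prevents other ways.
- rack: Drying rack fixed to the table: two upright steel posts 196 mm high at x = +-150 mm in its frame, on wooden feet 90 mm deep (y), carrying one horizontal wooden bar along x. Origin: centre of its underside, on the table.
- bar_top (a point): Middle of the flat top face of the rack's wooden bar; x along the bar, z up. The bar is 22 mm wide, 14 mm thick, 272 mm free between the collars at the posts; its height differs from time to time (top 127 to 167 mm above the table) and it is clamped.
- weight: bystander: brass weight, 60 mm across, 40 mm tall; origin at the centre of its underside; leave alone.
- bottle: bystander: glass bottle, 66 mm across, 170 mm tall; origin at the centre of its underside; leave alone.
- books: bystander: two stacked books in one piece, 140 x 190 x 55 mm; origin at the centre of its underside; leave alone.
Mind the look-alikes: they are no part of the job. What is shaped like the shell but purple is not meant.

How it is judged:
By the outcome, as a careful person would: the job done as asked, in the order asked, and still so for the second after the job is handed in, with the robot touching nothing.
It also fails if it takes over 72 s, if anything falls off the work surface, if the arm or the gripper's body presses on something with over 40 N, if the wrist force passes 120 N, or if a joint passes its speed limit or range.

## Working session

There is one attempt and no reset: what is moved stays moved. The work goes in short steps, Python scripts to look and compute and a tool call to move; the robot and the scene stay as the last step left them, time stands still between calls to the robot, and variables do not carry over. Pictures are saved under pics/ and viewed, and the job is handed in when it is done.

Besides the shell and the picture viewer there is one more tool, called after "Call:" in YAML: its name, and indented under it one key for each argument. send_rows: Moves the arm, as the interface text tells. Its arguments: {"type":"object","properties":{"deltas":{"type":"array","items":{"type":"array","items":{"type":"array","items":{"type":"number"}}}}},"required":["deltas"]}

```bash
mkdir -p pics; python3 - <<'E'
from station import arm
import cv2,numpy as np
s=arm.read_state(); print(s)
for n in ["scene","top","wrist"]:
    im=arm.snapshot(n); cv2.imwrite(f"pics/{n}0.png",im[:,:,::-1]); c=arm.calibration(n)
    print(n,{k:(np.round(v,4).tolist() if hasattr(v,'shape') else v) for k,v in c.items()})
E
```

```text
{'t': 0.0, 'joint_pos': array([-1.23999122e+00,  5.33724342e-02,  1.61429677e+00, -2.86944042e-05,
        1.47600647e+00, -1.18945282e-01]), 'joint_vel': array([ 1.65169400e-03, -2.80210031e-04, -3.44782663e-05,  7.61519434e-04,
       -1.36717133e-03, -2.23306202e-03]), 'joint_torque': array([-4.66621696e-04, -3.93677723e+01, -3.70177460e+01, -1.79334693e-04,
        7.02415840e-03,  3.62197525e-06]), 'position': array([ 0.27153176, -0.56223839,  0.23005171]), 'ee_rot': array([-3.06047623e+00, -7.00070080e-01,  3.90313195e-04]), 'wrist_force': array([ 0.93171828,  0.05297029, -0.11281358]), 'wrist_torque': array([-0.00013899,  0.02837164, -0.02334009]), 'opening': 0.08580096693266756}
scene {'K': [[486.4287, 0.0, 321.8882], [0.0, 486.4287, 241.9861], [0.0, 0.0, 1.0]], 'extrinsics': [[-0.5569, 0.485, -0.6743, 1.3705], [0.8305, 0.3312, -0.4478, 0.6315], [0.0061, -0.8094, -0.5872, 0.8902], [0.0, 0.0, 0.0, 1.0]]}
top {'K': [[533.3057, 0.0, 322.3338], [0.0, 533.3057, 233.39], [0.0, 0.0, 1.0]], 'extrinsics': [[-0.0245, -0.9846, 0.1728, 0.3055], [-0.9995, 0.0279, 0.0172, 0.0889], [-0.0217, -0.1723, -0.9848, 1.4059], [0.0, 0.0, 0.0, 1.0]]}
wrist {'K': [[371.6483, 0.0, 320.5866], [0.0, 371.6483, 236.0274], [0.0, 0.0, 1.0]], 'hand_eye': [[0.0005, -0.9484, -0.3171, 0.0828], [1.0, 0.0003, 0.0005, -0.0004], [-0.0004, -0.3171, 0.9484, -0.1434], [0.0, 0.0, 0.0, 1.0]]}
```

View pics/scene0.png

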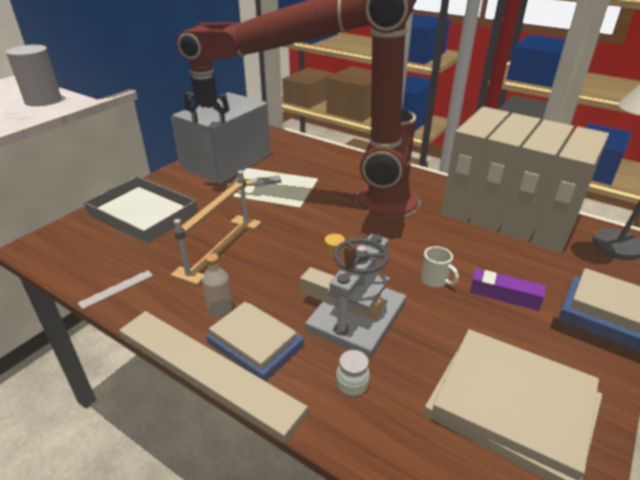

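View pics/top0.png

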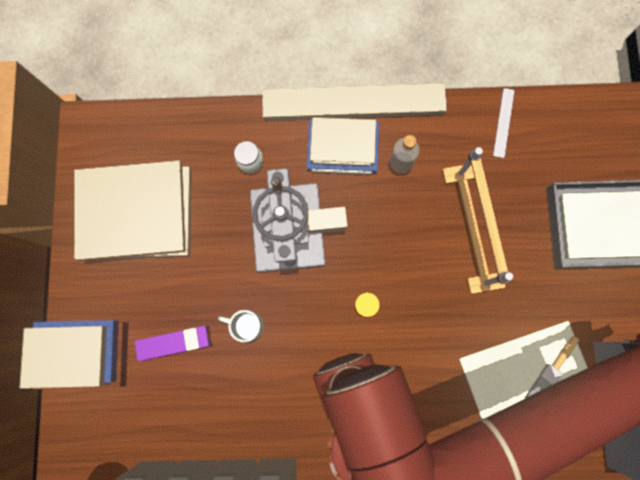

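View pics/wrist0.png

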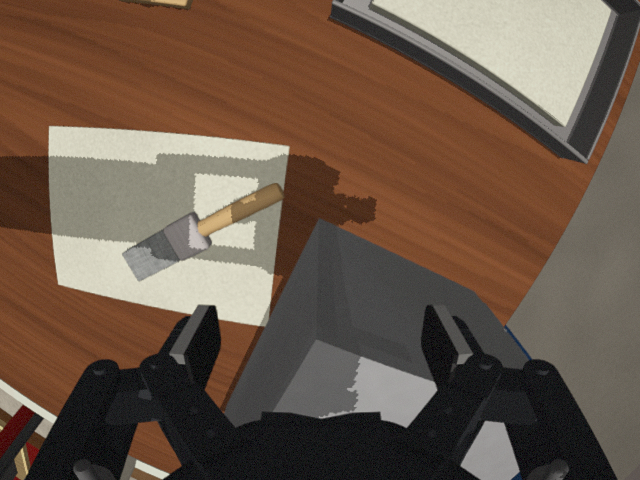

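Top view: press at about (287,225) and the beige cover's end at (327,218), sticking out to the right (world −y). The rack bar runs (465,165)–(495,285), the weight is at (367,305), the bottle at (405,153), the books at (343,143), and the purple decoy at (172,343). Other beige things that aren't the cover: the long strip (354,100), the board stacks (130,210) and the files. I'll check with close crops.

```bash
python3 - <<'E'
import cv2,numpy as np
a=cv2.imread("pics/top0.png")[150:290,230:370]; b=cv2.imread("pics/scene0.png")[220:360,280:420]
c=cv2.imread("pics/top0.png")[130:310,420:540]
cv2.imwrite("pics/crop0.png",np.hstack([cv2.resize(a,(400,400),interpolation=cv2.INTER_CUBIC),cv2.resize(b,(400,400),interpolation=cv2.INTER_CUBIC)]))
cv2.imwrite("pics/crop1.png",cv2.resize(c,(400,600),interpolation=cv2.INTER_CUBIC))
E
```

```text
(no output)
```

View pics/crop0.png

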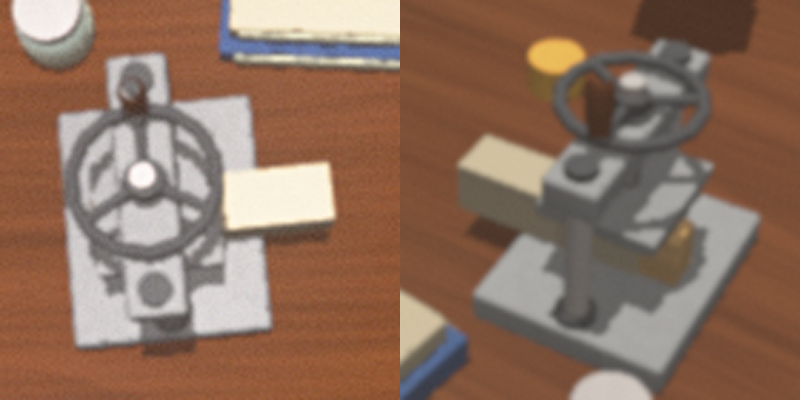

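View pics/crop1.png

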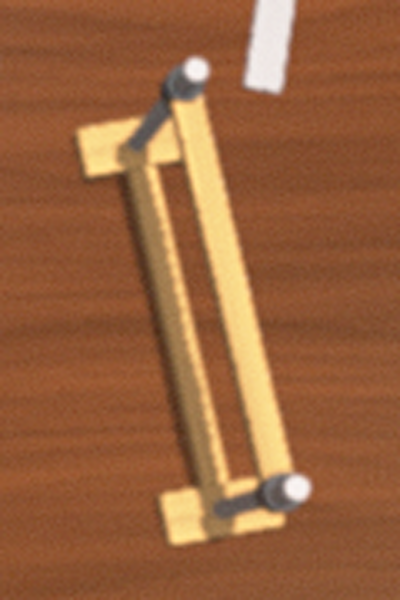

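```bash
cat > h.py <<'E'
import numpy as np, cv2
from scipy.spatial.transform import Rotation as R
from station import arm
def ray(n,px,st=None):
    c=arm.calibration(n); K=c["K"]; px=np.asarray(px,float)
    d=np.array([(px[0]-K[0,2])/K[0,0],(px[1]-K[1,2])/K[1,1],1.])
    if n=="wrist":
        st=st or arm.read_state(); r=np.hypot(d[0],d[1]); 
        d=np.array([d[0]/r*np.sin(r),d[1]/r*np.sin(r),np.cos(r)]) if r>1e-9 else d
        T=np.eye(4);T[:3,:3]=R.from_rotvec(st["ee_rot"]).as_matrix();T[:3,3]=st["position"]; E=T@c["hand_eye"]
    else: E=c["extrinsics"]
    d=E[:3,:3]@d; return E[:3,3].copy(),d/np.linalg.norm(d)
def onz(n,px,z,st=None):
    o,d=ray(n,px,st); return o+d*(z-o[2])/d[2]
def tri(*rays):
    A=np.zeros((3,3));b=np.zeros(3)
    for o,d in rays:
        P=np.eye(3)-np.outer(d,d);A+=P;b+=P@o
    p=np.linalg.solve(A,b); return p,[1000*np.linalg.norm((np.eye(3)-np.outer(d,d))@(p-o)) for o,d in rays]
def proj(n,P,st=None):
    c=arm.calibration(n);K=c["K"]
    if n=="wrist":
        st=st or arm.read_state();T=np.eye(4);T[:3,:3]=R.from_rotvec(st["ee_rot"]).as_matrix();T[:3,3]=st["position"];E=T@c["hand_eye"]
    else:E=c["extrinsics"]
    q=np.linalg.inv(E)@np.append(P,1.);q=q[:3]
    if n=="wrist":
        r=np.hypot(q[0],q[1]);t=np.arctan2(r,q[2]);return np.array([K[0,2]+K[0,0]*t*q[0]/r,K[1,2]+K[1,1]*t*q[1]/r])
    return np.array([K[0,0]*q[0]/q[2]+K[0,2],K[1,1]*q[1]/q[2]+K[1,2]])
def snap(n,name):
    st=arm.read_state();im=arm.snapshot(n);cv2.imwrite(f"pics/{name}.png",im[:,:,::-1]);return st,im
E
python3 - <<'E'
from h import *
np.set_printoptions(precision=4,suppress=True)
s=2.857
t=lambda x,y:(230+x/s,150+y/s); sc=lambda x,y:(280+(x-400)/s,220+y/s)
bed=[onz("top",t(*p),.03) for p in [(60,115),(248,97),(270,327),(78,345)]]
print("bed top",np.array(bed), np.mean(bed,0))
print("bed widths",[np.linalg.norm(bed[i]-bed[(i+1)%4]) for i in range(4)])
bs=[onz("scene",sc(*p),.03) for p in [(760,215),(660,365),(475,295)]]
print("bed scene",np.array(bs))
print("hub",tri(ray("top",t(142,175)),ray("scene",sc(632,83))))
print("crank top",tri(ray("top",t(131,82)),ray("scene",sc(598,85))))
print("cover end corner far",tri(ray("top",t(330,163)),ray("scene",sc(458,165))), "near", tri(ray("top",t(335,221)),ray("scene",sc(488,136))))
print("bar posts tops",tri(ray("top",(420+195/3.333,130+68/3.333)),ray("scene",(179,222))),tri(ray("top",(420+296/3.333,130+488/3.333)),ray("scene",(240,175))))
Rm=R.from_rotvec(arm.read_state()["ee_rot"]).as_matrix();print(Rm)
E
python3 - <<'E'
import cv2
a=cv2.imread("pics/scene0.png")[160:320,150:300]
cv2.imwrite("pics/crop2.png",cv2.resize(a,(560,597),interpolation=cv2.INTER_CUBIC))
E
```

```text
bed top [[0.669  0.3001 0.03  ]
 [0.681  0.1244 0.03  ]
 [0.4651 0.1093 0.03  ]
 [0.4533 0.2841 0.03  ]] [0.5671 0.2045 0.03  ]
bed widths [np.float64(0.17619360769246462), np.float64(0.2164990913881732), np.float64(0.17515530164467902), np.float64(0.2162989093302381)]
bed scene [[0.4559 0.2899 0.03  ]
 [0.6654 0.3022 0.03  ]
 [0.6856 0.1325 0.03  ]]
hub (array([0.5681, 0.2068, 0.2156]), [np.float64(1.047854745650592), np.float64(1.0478547456505312)])
crank top (array([0.6333, 0.2114, 0.256 ]), [np.float64(1.862189688622611), np.float64(1.862189688622621)])
cover end corner far (array([0.6032, 0.0534, 0.0807]), [np.float64(2.2431866663028157), np.float64(2.2431866663028757)]) near (array([0.5512, 0.0504, 0.078 ]), [np.float64(1.9862059003591697), np.float64(1.986205900359299)])
bar posts tops (array([ 0.7043, -0.2601,  0.1916]), [np.float64(3.9887018319664134), np.float64(3.9887018319664125)]) (array([ 0.4081, -0.3117,  0.1812]), [np.float64(1.2320498970051115), np.float64(1.2320498970051559)])
[[ 0.9005  0.4348 -0.0005]
 [ 0.4348 -0.9005  0.0015]
 [ 0.0002 -0.0016 -1.    ]]
```

View pics/crop2.png

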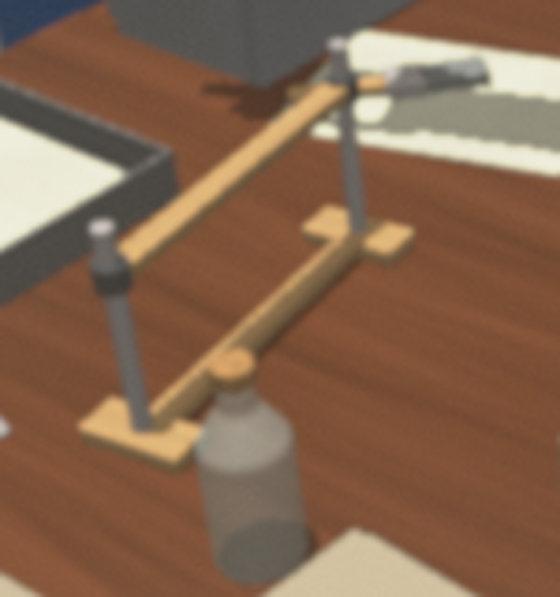

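Call:
send_rows:
  deltas:
    - [[60, 0, 0, -40, 0], [60, 0, 0, -80, 0], [60, 10, -8, -120, 0], [60, 40, -33, -130, -4], [60, 70, -58, -130, -8], [60, 100, -82, -130, -12], [60, 130, -107, -130, -16], [60, 160, -132, -130, -20], [60, 190, -156, -130, -24], [60, 220, -181, -130, -28], [60, 250, -206, -130, -32], [60, 280, -230, -130, -36], [60, 280, -230, -130, -36], [60, 280, -230, -130, -36]]

```text
t: 1.32
position: [0.4244, -0.2324, 0.3613]
ee_rot: [2.693, 1.617, -0.0]
wrist_force: [-0.2, -0.7, -0.0]
opening: 0.06
```

```bash
python3 - <<'E'
from h import *
st,_=snap("wrist","w1"); print(st["t"],st["position"],st["ee_rot"],st["wrist_force"],st["opening"])
E
```

```text
1.3167 [ 0.4244327  -0.23236191  0.36125758] [ 2.69298120e+00  1.61728594e+00 -2.78335050e-04] [-0.21414603 -0.72222327 -0.04588615] 0.059970551793444495
```

View pics/w1.png

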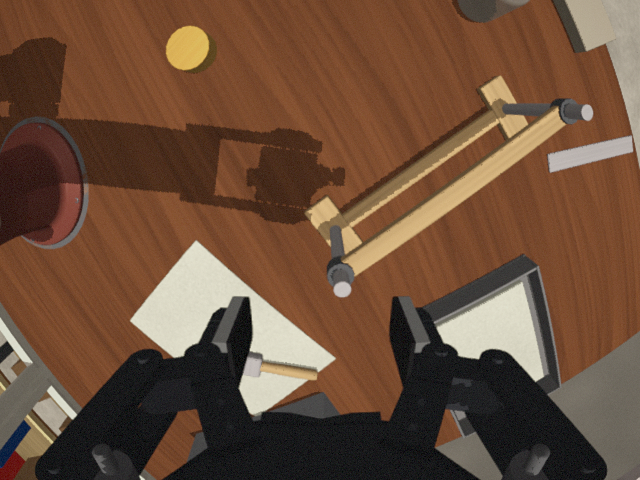

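Rack in the wrist view: bar from (350,268) to (562,118), post tops at (342,288) and (587,112). Triangulating against the top view.

```bash
python3 - <<'E'
from h import *
np.set_printoptions(precision=4,suppress=True)
c1=lambda x,y:(420+x/3.333,130+y/3.333)
# post tops
P1=tri(ray("top",c1(196,68)),ray("wrist",(587,112)));P2=tri(ray("top",c1(296,488)),ray("wrist",(342,288)))
print(P1,P2,(P1[0]+P2[0])/2, np.linalg.norm(P1[0]-P2[0]))
d=P1[0]-P2[0];print(np.degrees(np.arctan2(d[1],d[0])))
# bar edges with masks: fit bar in both images
for n,f,roi in [("top","top0",(160,290,455,515)),("wrist","w1",(100,300,330,590))]:
    im=cv2.imread(f"pics/{f}.png");h=cv2.cvtColor(im,cv2.COLOR_BGR2HSV)
    m=cv2.inRange(h,(12,70,165),(28,200,255));k=np.zeros_like(m);k[roi[0]:roi[1],roi[2]:roi[3]]=1;m*=k
    m=cv2.morphologyEx(m,cv2.MORPH_OPEN,np.ones((3,3)))
    cv2.imwrite(f"pics/m_{n}.png",m)
    cs=cv2.findContours(m,0,2)[0]
    for c in sorted(cs,key=cv2.contourArea)[-3:]:print(n,cv2.contourArea(c),cv2.minAreaRect(c),cv2.boxPoints(cv2.minAreaRect(c)).tolist())
E
```

```text
(array([ 0.7057, -0.2626,  0.1954]), [np.float64(0.4342377009373654), np.float64(0.4342377009372736)]) (array([ 0.4076, -0.309 ,  0.1908]), [np.float64(0.6371719728120415), np.float64(0.6371719728120531)]) [ 0.5567 -0.2858  0.1931] 0.3017366708577767
8.849741826677318
top 74.5 ((497.0, 286.0), (6.0, 16.0), 90.0) [[489.0, 283.0], [505.0, 283.0], [505.0, 289.0], [489.0, 289.0]]
top 142.0 ((474.5, 282.5), (13.0, 13.0), 90.0) [[468.0, 276.0], [481.0, 276.0], [481.0, 289.0], [468.0, 289.0]]
top 1632.5 ((482.97998046875, 218.63998413085938), (119.14745330810547, 24.501781463623047), 76.32869720458984) [[456.9958190917969, 163.64964294433594], [480.8034362792969, 157.8585968017578], [508.9641418457031, 273.63031005859375], [485.1565246582031, 279.42138671875]]
wrist 74.0 ((333.5, 210.0), (14.0, 7.0), 90.0) [[330.0, 203.0], [337.0, 203.0], [337.0, 217.0], [330.0, 217.0]]
wrist 1339.5 ((430.5473327636719, 178.96621704101562), (23.598268508911133, 224.1254425048828), 54.46232223510742) [[332.50006103515625, 234.5], [514.87841796875, 104.229736328125], [528.5946044921875, 123.43243408203125], [346.21624755859375, 253.70269775390625]]
wrist 4799.5 ((456.05950927734375, 192.54710388183594), (21.07875633239746, 261.4432373046875), 54.323585510253906) [[343.724609375, 260.22344970703125], [556.1011352539062, 107.74797058105469], [568.3944091796875, 124.87075805664062], [356.01788330078125, 277.34625244140625]]
```

```bash
python3 -c "
import cv2,numpy as np
a=cv2.imread('pics/m_top.png')[150:300,440:530];b=cv2.imread('pics/m_wrist.png')[90:310,320:600];w=cv2.imread('pics/w1.png')[90:310,320:600]
cv2.imwrite('pics/mm.png',np.hstack([cv2.resize(a,(180,300)),cv2.resize(b,(300,300)),cv2.resize(w,(300,300))]))"
```

```text
(no output)
```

View pics/mm.png

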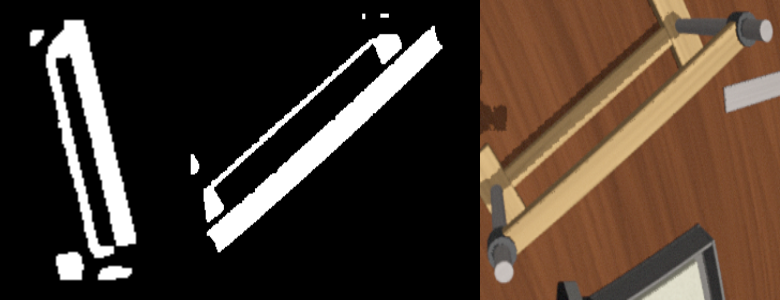

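```bash
python3 - <<'E'
from h import *
st=arm.read_state();Rm=R.from_rotvec(st["ee_rot"]).as_matrix()
print(np.degrees(np.arctan2(Rm[1,1],Rm[0,1])), Rm[:,0],Rm[:,1])
print(1000*Rm.T@(np.array([.628,.2093,.335])-st["position"]))
u=np.array([np.cos(np.radians(8.85)),np.sin(np.radians(8.85)),0]);n=np.array([-u[1],u[0],0]);C=np.array([.5567,-.2858,0])
def z(nm,px):
    o,d=ray(nm,px,st);t=(C-o)@n/(d@n);p=o+t*d;return p.round(4),((p-C)@u).round(3)
for px in [(350,268.8),(456,192.5),(562.2,116.3)]:print(z("wrist",px))
for px in [(477,160),(488,212),(502,273)]:print(z("top",px))
E
```

```text
-28.163197815463825 [ 4.71984456e-01  8.81606756e-01 -4.49702834e-04] [ 8.81606778e-01 -4.71984578e-01 -2.16629942e-04]
[486.67926564 -29.11514143  25.88651534]
(array([ 0.4189, -0.3073,  0.1603]), np.float64(-0.139))
(array([ 0.5493, -0.287 ,  0.1563]), np.float64(-0.007))
(array([ 0.6948, -0.2643,  0.1632]), np.float64(0.14))
(array([ 0.6909, -0.2649,  0.1681]), np.float64(0.136))
(array([ 0.5651, -0.2845,  0.1571]), np.float64(0.009))
(array([ 0.4196, -0.3071,  0.1522]), np.float64(-0.139))
```

Call:
send_rows:
  deltas:
    - [[60, 35, -2, 0, -2], [60, 70, -4, 0, -5], [60, 105, -6, 0, -8], [60, 140, -8, 0, -11], [60, 175, -10, 0, -14], [60, 210, -12, 0, -17], [60, 245, -14, 0, -20], [60, 280, -16, 0, -23], [60, 315, -18, 0, -26], [60, 350, -20, 0, -29], [60, 385, -23, 0, -32], [60, 420, -25, 0, -32], [60, 455, -27, 10, -32], [60, 487, -29, 26, -32], [60, 487, -29, 26, -32], [60, 487, -29, 26, -32]]

```text
t: 2.7
position: [0.629, 0.2082, 0.3321]
ee_rot: [-2.146, -2.291, 0.007]
wrist_force: [-0.5, -1.1, -0.4]
opening: 0.0598
```

```bash
python3 - <<'E'
from h import *
st,_=snap("wrist","w2"); print(st["t"],st["position"],st["ee_rot"],st["joint_pos"])
for P in [(.628,.2093,.262),(.568,.205,.215),(.577,.052,.084)]: print(proj("wrist",P,st))
E
```

```text
2.7 [0.62904193 0.2081563  0.33213642] [-2.14628641 -2.29085913  0.00702038] [ 2.07606420e-01  1.04662524e-01  1.39227550e+00 -6.11852100e-04
  1.64968623e+00  1.42418041e-01]
[317.96063132 250.91781548]
[238.16696099 228.5442159 ]
[269.92760131 315.716795  ]
```

View pics/w2.png

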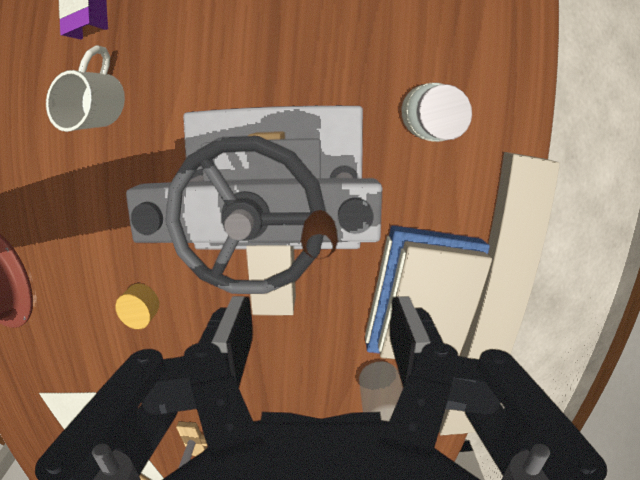

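```bash
python3 - <<'E'
from h import *
st=arm.read_state()
im=cv2.imread("pics/w2.png")
cv2.imwrite("pics/c3.png",cv2.resize(im[190:280,270:370],(800,600) if 0 else (660,594),interpolation=cv2.INTER_CUBIC))
Rm=R.from_rotvec(st["ee_rot"]).as_matrix();print(Rm)
print("hub",tri(ray("wrist",(239.5,224),st),ray("top",(230+142/2.857,150+175/2.857))))
bed=[onz("wrist",p,.03,st) for p in [(185,112),(361,107)]];print(bed,np.degrees(np.arctan2(*(bed[1]-bed[0])[[1,0]])))
E
```

```text
[[-0.06405684  0.99794355 -0.00232264]
 [ 0.99794573  0.06405425 -0.0011738 ]
 [-0.00102261 -0.00239306 -0.99999661]]
hub (array([0.56888938, 0.20647649, 0.21270572]), [np.float64(0.41276106193670803), np.float64(0.4127610619370251)])
[array([0.45675693, 0.29004563, 0.03      ]), array([0.67143135, 0.30371486, 0.03      ])] 3.6433456493873284
```

View pics/c3.png

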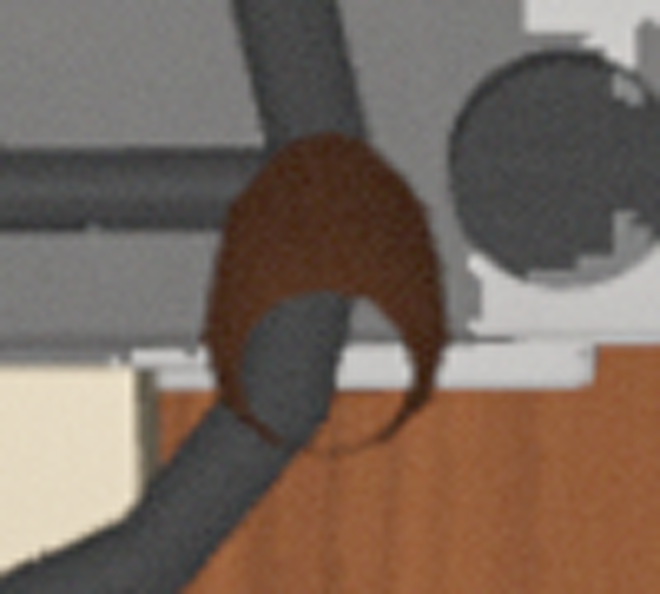

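Call:
send_rows:
  deltas:
    - [[60, 3, 0, 30, 0], [60, 3, 0, 60, 0], [60, 3, 0, 85, 0], [60, 3, 0, 106, 0], [60, 3, 0, 106, 0], [10, 3, 0, 106, 0], [10, 3, 0, 106, 0], [10, 3, 0, 106, 0], [10, 3, 0, 106, 0], [10, 3, 0, 106, 0], [10, 3, 0, 106, 0], [10, 3, 0, 106, 0]]

```text
t: 3.75
position: [0.6277, 0.2113, 0.2332]
ee_rot: [-2.147, -2.293, 0.002]
wrist_force: [-9.9, -3.3, 7.4]
opening: 0.0217
```

```bash
python3 - <<'E'
from h import *
st,_=snap("wrist","w3"); print({k:np.round(v,4).tolist() for k,v in st.items()})
snap("scene","s3")
E
```

```text
{'t': 3.75, 'joint_pos': [0.2128, 0.1389, 1.5176, -0.0007, 1.4862, 0.1471], 'joint_vel': [0.0009, -0.0006, -0.0009, -0.0009, 0.0009, -0.0005], 'joint_torque': [-0.1316, -38.9744, -37.3142, 0.2239, -2.5882, 0.0077], 'position': [0.6277, 0.2113, 0.2332], 'ee_rot': [-2.1472, -2.2931, 0.0021], 'wrist_force': [-9.9379, -3.3287, 7.4147], 'wrist_torque': [-0.4178, 1.4744, -0.0007], 'opening': 0.0217}
```

View pics/w3.png

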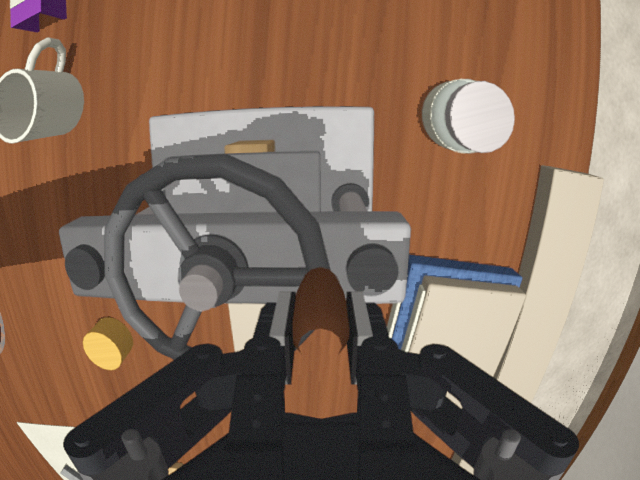

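View pics/s3.png

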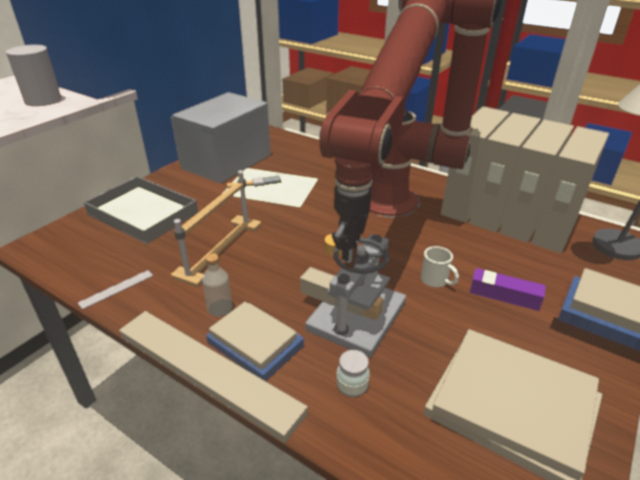

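Call:
send_rows:
  deltas:
    - [[10, 0, -1, -3, 0], [10, 10.4, -1.9, -3.7, 0], [10, 20.5, -4.6, -4.3, 0], [10, 30, -9, -5, 0], [10, 38.6, -15, -5.7, 0], [10, 46, -22.4, -6.3, 0], [10, 52, -31, -7, 0], [10, 56.4, -40.5, -7.7, 0], [10, 59.1, -50.6, -8.3, 0], [10, 60, -61, -9, 0], [10, 60, -61, -9, 0], [10, 60, -61, -9, 0]]

```text
t: 4.85
position: [0.5633, 0.2669, 0.2393]
ee_rot: [2.146, 2.292, -0.002]
wrist_force: [-1.5, -5.6, -1.3]
opening: 0.0218
```

```bash
python3 - <<'E'
from h import *
st,_=snap("wrist","w4"); print({k:np.round(v,4).tolist() for k,v in st.items()})
snap("top","t4")
E
```

```text
{'t': 4.85, 'joint_pos': [0.3243, 0.0446, 1.6079, -0.0025, 1.4894, 0.2587], 'joint_vel': [-0.0021, 0.0073, -0.0087, 0.0037, 0.0065, -0.0005], 'joint_torque': [2.5813, -40.2571, -39.5437, 1.1702, -0.9573, 0.0056], 'position': [0.5633, 0.2669, 0.2393], 'ee_rot': [2.1458, 2.2918, -0.0022], 'wrist_force': [-1.459, -5.6457, -1.3168], 'wrist_torque': [-0.8346, 0.331, 0.0329], 'opening': 0.0218}
```

View pics/w4.png

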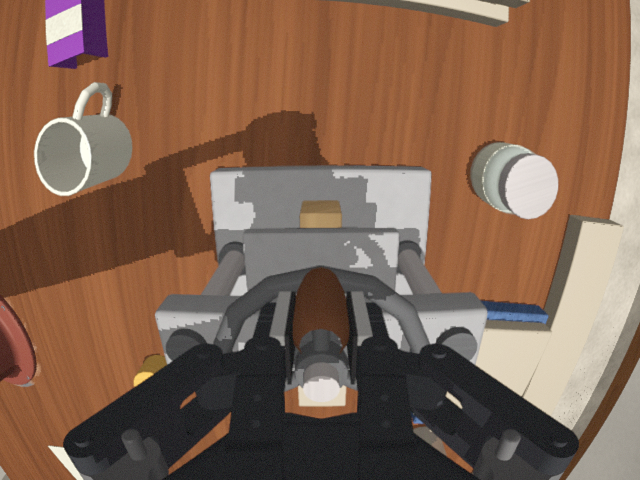

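Call:
send_rows:
  deltas:
    - [[10, -2, -15.5, -1, 0], [10, -8, -30, -2, 0], [10, -17.6, -42.4, -3, 0], [10, -30, -52, -4, 0], [10, -44.5, -58, -5, 0], [10, -60, -60, -6, 0], [10, -75.5, -58, -7, 0], [10, -90, -52, -8, 0], [10, -102.4, -42.4, -9, 0], [10, -112, -30, -10, 0], [10, -118, -15.5, -11, 0], [10, -120, 0, -12, 0], [10, -118, 15.5, -13, 0], [10, -112, 30, -14, 0], [10, -102.4, 42.4, -15, 0], [10, -90, 52, -16, 0], [10, -75.5, 58, -17, 0], [10, -60, 60, -18, 0], [10, -60, 60, -18, 0]]

```text
t: 6.53
position: [0.6272, 0.2142, 0.2575]
ee_rot: [-2.144, -2.295, -0.001]
wrist_force: [-3.5, 2.1, -1.1]
opening: 0.0218
```

Call:
send_rows:
  deltas:
    - [[10, 15.5, -2, -1, 0], [10, 30, -8, -2, 0], [10, 42.4, -17.6, -3, 0], [10, 52, -30, -4, 0], [10, 58, -44.5, -5, 0], [10, 60, -60, -6, 0], [10, 58, -75.5, -7, 0], [10, 52, -90, -8, 0], [10, 42.4, -102.4, -9, 0], [10, 41, -103.5, -9, 0], [10, 41, -103.5, -9, 0], [55, 41, -103.5, -9, 0], [55, 41, -103.5, -9, 0], [55, 41, -103.5, -9, 0], [55, 41, -103.5, -9, 0], [55, 41, -103.5, -9, 0], [55, 41, -103.5, -45, 0], [55, 41, -103.5, -85, 0], [55, 41, -103.5, -85, 0]]

```text
t: 8.12
position: [0.5241, 0.2469, 0.351]
ee_rot: [2.142, 2.289, 0.019]
wrist_force: [0.6, 0.2, 2.7]
opening: 0.0551
```

```bash
python3 - <<'E'
from h import *
st,_=snap("wrist","w5"); print({k:np.round(v,4).tolist() for k,v in st.items()})
snap("top","t5")
a=cv2.imread("pics/t5.png")[140:290,220:400]
cv2.imwrite("pics/t5c.png",cv2.resize(a,None,fx=4,fy=4,interpolation=cv2.INTER_CUBIC))
E
```

```text
{'t': 8.1167, 'joint_pos': [0.3118, -0.1077, 1.5739, 0.0002, 1.6615, 0.2457], 'joint_vel': [0.0002, 0.0132, 0.0593, -0.0015, -0.0683, 0.002], 'joint_torque': [-0.2794, -24.7874, -30.2436, -0.006, 0.4497, 0.0001], 'position': [0.5241, 0.2469, 0.351], 'ee_rot': [2.1423, 2.2888, 0.0191], 'wrist_force': [0.6279, 0.1837, 2.6602], 'wrist_torque': [-0.0139, -0.0103, 0.0045], 'opening': 0.0551}
```

View pics/w5.png

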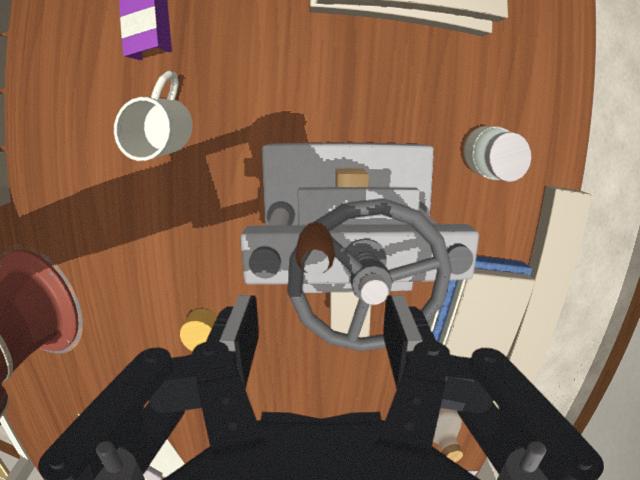

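View pics/t5c.png

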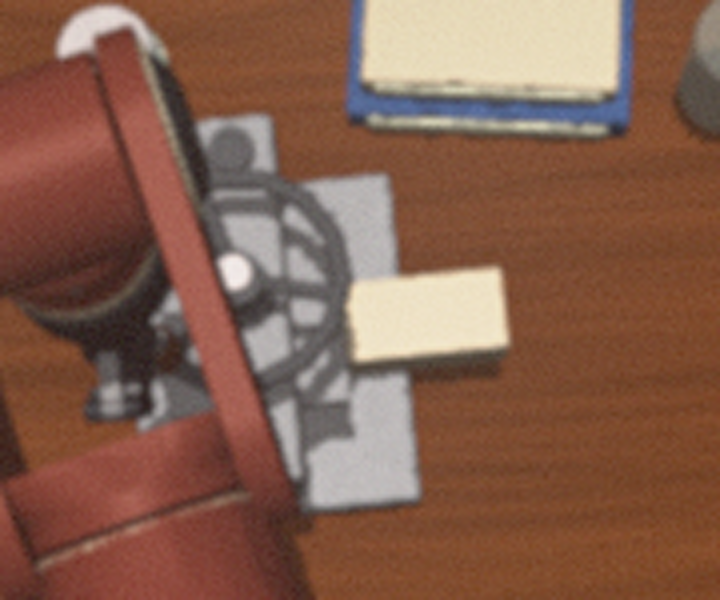

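```bash
python3 - <<'E'
from h import *
st=arm.read_state()
for p in [(500,267),(508,346),(353,360)]: print(onz("top",(220+p[0]/4,140+p[1]/4),.084))
a,b=[onz("top",(220+p[0]/4,140+p[1]/4),.084) for p in [(500,267),(508,346)]]
print(np.degrees(np.arctan2(*(a-b)[[1,0]])),(a+b)/2)
Rm=R.from_rotvec(st["ee_rot"]).as_matrix();print(1000*Rm.T@(np.array([.577,.075,.34])-st["position"]))
E
```

```text
[0.60445376 0.05280118 0.084     ]
[0.5533592  0.04938828 0.084     ]
[0.54717595 0.14726007 0.084     ]
3.8214351764108825 [0.57890648 0.05109473 0.084     ]
[-174.60221444   42.92786416    4.63672057]
```

Call:
send_rows:
  deltas:
    - [[75, -15, 4, 0, 6], [75, -30, 8, 0, 12], [75, -45, 12, 0, 18], [75, -60, 16, 0, 24], [75, -75, 20, 0, 30], [75, -90, 24, 0, 36], [75, -105, 28, 0, 42], [75, -120, 32, 0, 48], [75, -135, 36, 0, 54], [75, -150, 40, 0, 60], [75, -165, 43, 0, 66], [75, -175, 43, 0, 72], [75, -180, 43, 0, 78], [75, -185, 43, 0, 84], [75, -185, 43, 0, 90], [75, -185, 43, 0, 90]]

```text
t: 9.55
position: [0.5762, 0.0638, 0.3395]
ee_rot: [-3.14, -0.1, 0.004]
wrist_force: [0.0, 0.3, -0.7]
opening: 0.0746
```

Call:
send_rows:
  deltas:
    - [[75, 0, 0, 10, 6], [75, 0, 0, 20, 12], [75, 0, 0, 30, 18], [75, 0, 0, 40, 24], [75, 0, 0, 50, 30], [75, 0, 0, 60, 36], [75, 0, 0, 70, 42], [75, 0, 0, 80, 48], [75, 0, 0, 90, 54], [75, 0, 0, 100, 60], [75, 0, 0, 110, 66], [75, 0, 0, 120, 72], [75, 0, 0, 130, 78], [75, 0, 0, 140, 84], [75, 0, 0, 150, 90], [75, 0, 0, 150, 90], [75, 0, 0, 150, 90]]

```text
t: 10.97
position: [0.5757, 0.0643, 0.1898]
ee_rot: [2.297, -2.141, -0.003]
wrist_force: [-0.5, 0.4, -0.3]
opening: 0.0752
```

```bash
python3 - <<'E'
from h import *
st,_=snap("wrist","w6"); print({k:np.round(v,4).tolist() for k,v in st.items()})
Rm=R.from_rotvec(st["ee_rot"]).as_matrix();print(Rm)
print(1000*Rm.T@(np.array([.577,.070,.055])-st["position"]))
E
```

```text
{'t': 10.9667, 'joint_pos': [-0.0172, -0.0246, 1.761, 0.0001, 1.408, 3.0539], 'joint_vel': [-0.0003, -0.0119, -0.0288, 0.0005, -0.002, 0.0024], 'joint_torque': [-0.0054, -34.5388, -35.576, -0.0, 0.0076, 0.0859], 'position': [0.5757, 0.0643, 0.1898], 'ee_rot': [2.297, -2.1406, -0.0034], 'wrist_force': [-0.4947, 0.4282, -0.2934], 'wrist_torque': [-0.0037, -0.0319, -0.0502], 'opening': 0.0752}
[[ 7.04128575e-02 -9.97513860e-01 -2.85101815e-03]
 [-9.97517874e-01 -7.04135608e-02  1.46956532e-04]
 [-3.47341517e-04  2.83359394e-03 -9.99995925e-01]]
[ -5.50715107  -2.08275437 134.82269117]
```

View pics/w6.png

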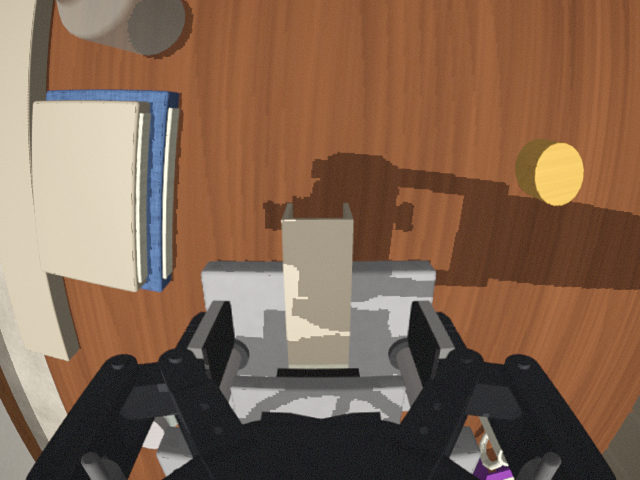

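```bash
python3 - <<'E'
from h import *
np.set_printoptions(precision=4,suppress=True)
st=arm.read_state()
L=[tri(ray("wrist",w,st),ray("top",t)) for w,t in [((283,219),(345,206.75)),((353,219),(347,226.5))]]
print(L)
print([onz("wrist",p,.084,st) for p in [(283,219),(353,219),(286,366),(349,366)]])
print("bed",[onz("wrist",p,.03,st) for p in [(203,268),(434,268)]])
E
```

```text
[(array([0.6028, 0.0533, 0.0939]), [np.float64(0.6326145088726984), np.float64(0.632614508872643)]), (array([0.5542, 0.0508, 0.0871]), [np.float64(1.9207432754254965), np.float64(1.9207432754254568)])]
[array([0.6042, 0.0565, 0.084 ]), array([0.5552, 0.053 , 0.084 ]), array([0.5981, 0.1852, 0.084 ]), array([0.5449, 0.1813, 0.084 ])]
bed [array([0.6819, 0.124 , 0.03  ]), array([0.4693, 0.109 , 0.03  ])]
```

Call:
send_rows:
  deltas:
    - [[75, -10, -2, 30, 0], [75, -10, -2, 60, 0], [75, -10, -2, 90, 0], [75, -10, -2, 115, 0], [75, -10, -2, 138, 0], [75, -10, -2, 138, 0], [75, -10, -2, 138, 0], [40, -10, -2, 138, 0], [40, -10, -2, 138, 0], [40, -10, -2, 138, 0], [40, -10, -2, 138, 0], [40, -10, -2, 138, 0], [40, -10, -2, 138, 0]]

```text
t: 12.1
position: [0.5798, 0.0742, 0.056]
ee_rot: [-2.291, 2.145, -0.005]
wrist_force: [-0.7, -1.3, 7.3]
opening: 0.049
```

```bash
python3 - <<'E'
from h import *
st,_=snap("wrist","w7"); print({k:np.round(v,4).tolist() for k,v in st.items()})
E
```

```text
{'t': 12.1, 'joint_pos': [-0.0, 0.1269, 1.8435, 0.0002, 1.167, 3.0755], 'joint_vel': [-0.0001, -0.0011, 0.0007, 0.001, -0.0006, -0.0002], 'joint_torque': [0.2844, -34.4239, -29.5916, -0.0931, -0.3722, 0.0555], 'position': [0.5798, 0.0742, 0.056], 'ee_rot': [-2.2913, 2.1449, -0.0046], 'wrist_force': [-0.6649, -1.2605, 7.3012], 'wrist_torque': [0.1884, 0.2908, 0.0053], 'opening': 0.049}
```

View pics/w7.png

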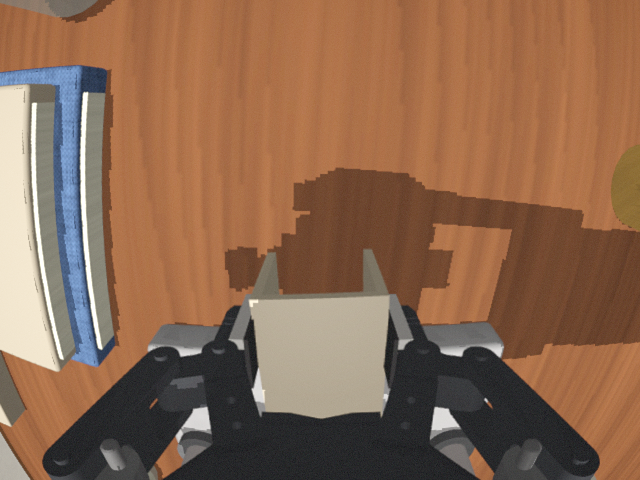

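Call:
send_rows:
  deltas:
    - [[40, 0, 0, -4, 0], [40, 0, 0, -5, 0], [40, 8, 0, -5, 0], [40, 18, 0, -5, 0], [40, 28, 0, -5, 0], [40, 38, 0, -5, 0], [40, 48, 0, -5, 0], [40, 58, 0, -5, 0], [40, 68, 0, -5, 0], [40, 78, 0, -5, 0], [40, 88, 0, -5, 0], [40, 98, 0, -5, 0], [40, 108, 0, -5, 0], [40, 118, 0, -5, 0], [40, 128, 0, -5, 0], [40, 138, 0, -5, 0], [40, 146, 0, -5, 0], [40, 150, 0, -5, 0], [40, 150, 0, -5, 0], [40, 150, 0, -5, 0]]

```text
t: 13.82
position: [0.5876, -0.0756, 0.0581]
ee_rot: [2.293, -2.147, -0.001]
wrist_force: [-0.4, -1.1, -1.0]
opening: 0.0494
```

```bash
python3 - <<'E'
from h import *
st,_=snap("scene","s8"); print({k:np.round(v,4).tolist() for k,v in st.items()})
a=cv2.imread("pics/s8.png")[180:340,220:430]
cv2.imwrite("pics/s8c.png",cv2.resize(a,None,fx=3.7,fy=3.7,interpolation=cv2.INTER_CUBIC))
snap("top","t8")
print(onz("top",(400,163),0))
E
```

```text
{'t': 13.8167, 'joint_pos': [-0.2536, 0.1444, 1.82, 0.0001, 1.1777, 2.8224], 'joint_vel': [0.0109, -0.0031, 0.0025, 0.0019, -0.0003, 0.0017], 'joint_torque': [-0.4553, -39.8519, -33.5533, 0.0707, 0.0345, -0.0094], 'position': [0.5876, -0.0756, 0.0581], 'ee_rot': [2.2929, -2.1474, -0.0008], 'wrist_force': [-0.4068, -1.1036, -1.0473], 'wrist_torque': [-0.0578, -0.0113, -0.0236], 'opening': 0.0494}
[ 0.7413442 -0.1034299  0.       ]
```

View pics/s8c.png

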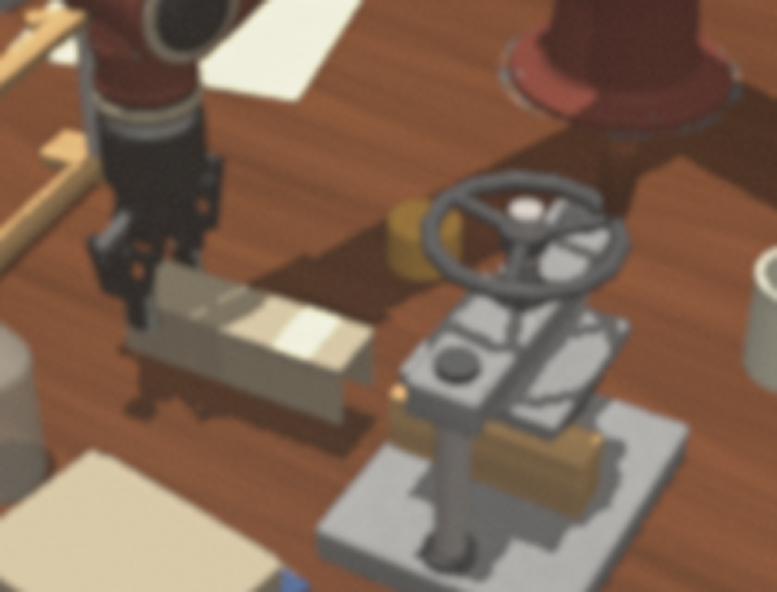

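View pics/t8.png

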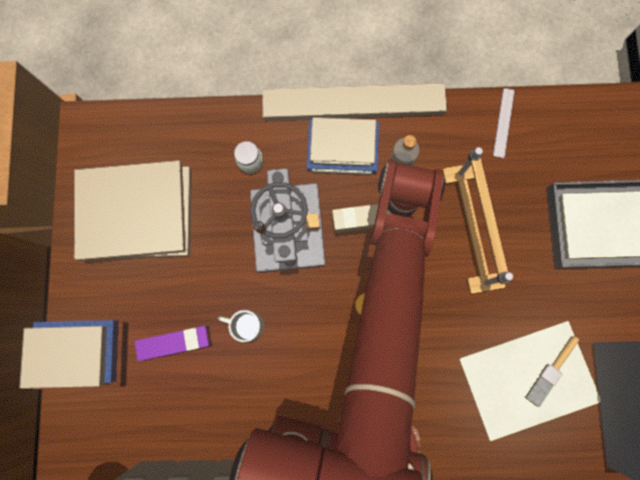

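Call:
send_rows:
  deltas:
    - [[40, 8, 10, 0, 0], [40, 15, 20, 0, 0], [40, 20, 25, 6, 0], [40, 20, 25, 12, 0], [40, 20, 25, 18, 0], [40, 20, 25, 23, 0], [40, 20, 25, 27, 0], [40, 20, 25, 30, 0], [40, 20, 25, 32, 0], [40, 20, 25, 34, 0], [40, 20, 25, 34, 0], [40, 20, 25, 34, 0]]

```text
t: 14.92
position: [0.5643, -0.097, 0.0244]
ee_rot: [-2.294, 2.147, -0.0]
wrist_force: [0.2, -1.0, -0.8]
opening: 0.0494
```

```bash
python3 - <<'E'
from h import *
st,_=snap("scene","s9"); print({k:np.round(v,4).tolist() for k,v in st.items() if k[0]!='j'})
a=cv2.imread("pics/s9.png")[180:340,220:430]
cv2.imwrite("pics/s9c.png",cv2.resize(a,None,fx=3.7,fy=3.7,interpolation=cv2.INTER_CUBIC))
E
```

```text
{'t': 14.9167, 'position': [0.5643, -0.097, 0.0244], 'ee_rot': [-2.2936, 2.1468, -0.0002], 'wrist_force': [0.1719, -0.9572, -0.8342], 'wrist_torque': [-0.065, 0.0223, 0.0389], 'opening': 0.0494}
```

View pics/s9c.png

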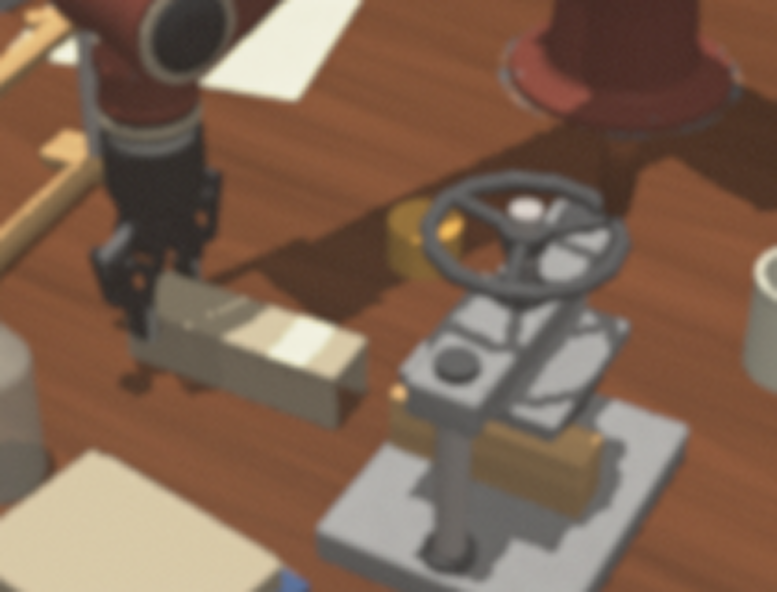

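Call:
send_rows:
  deltas:
    - [[40, 0, 0, 1, 0], [40, 0, 0, 2, 0], [40, 0, 0, 3, 0], [40, 0, 0, 4, 0], [40, 0, 0, 4, 0], [40, 0, 0, 4, 0]]

```text
t: 15.47
position: [0.5646, -0.0972, 0.023]
ee_rot: [2.293, -2.147, -0.001]
wrist_force: [-6.5, 2.4, 12.8]
opening: 0.0492
```

Call:
send_rows:
  deltas:
    - [[40, 0, 0, -2, 0], [48, 0, 0, -3, 0], [60, 0, 0, -3, 0], [75, 0, 0, -3, 0], [75, 0, 0, -3, 0], [75, 0, 0, -3, 0], [75, 0, 0, -3, 0], [75, 0, 0, -30, 0], [75, 0, 0, -60, 0], [75, 0, 0, -90, 0], [75, 0, 0, -130, 0], [75, -35, 0, -160, 0], [75, -69, 0, -170, 0], [75, -69, 0, -170, 0], [75, -69, 0, -170, 0]]

```text
t: 16.72
position: [0.5603, -0.027, 0.1918]
ee_rot: [-2.295, 2.143, -0.004]
wrist_force: [0.0, -0.5, -0.5]
opening: 0.075
```

```bash
python3 - <<'E'
from h import *
st,_=snap("wrist","w10"); print({k:np.round(v,4).tolist() for k,v in st.items() if k!='joint_torque'})
snap("scene","s10")
E
```

```text
{'t': 16.7167, 'joint_pos': [-0.1807, -0.0743, 1.8055, -0.0002, 1.4074, 2.8922], 'joint_vel': [-0.0373, 0.0334, 0.03, -0.0116, -0.0054, -0.0063], 'position': [0.5603, -0.027, 0.1918], 'ee_rot': [-2.2953, 2.1429, -0.0041], 'wrist_force': [0.0202, -0.5382, -0.5184], 'wrist_torque': [-0.0134, -0.0219, 0.004], 'opening': 0.075}
```

View pics/w10.png

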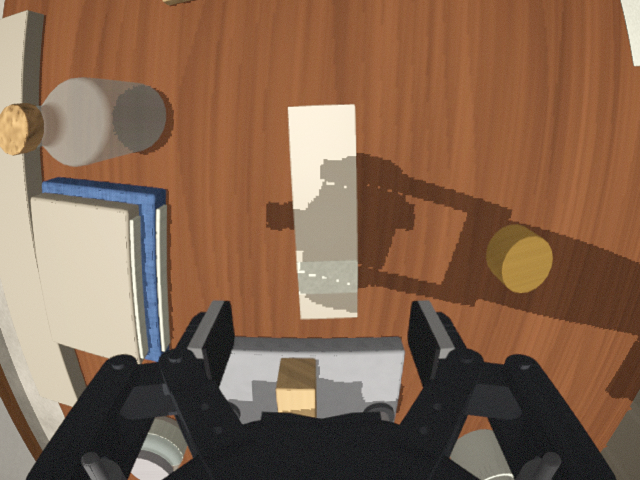

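View pics/s10.png

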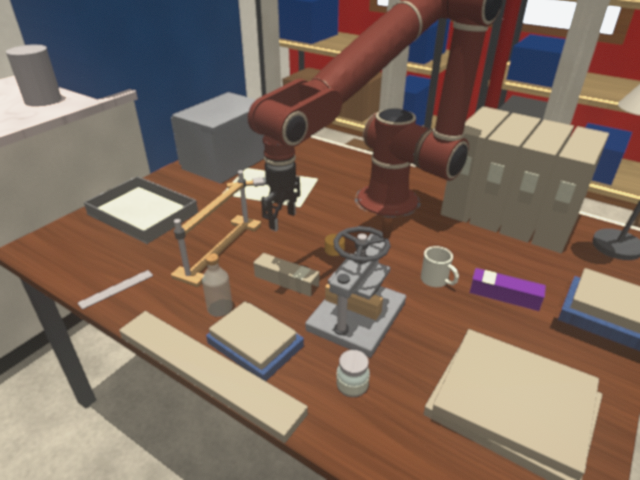

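```bash
python3 - <<'E'
from h import *
np.set_printoptions(precision=4,suppress=True)
st=arm.read_state()
C=np.array([onz("wrist",p,.05,st) for p in [(289,107),(355,104),(357,317),(301,318)]]);print(C,C.mean(0))
d=C[:2].mean(0)-C[2:].mean(0);print(np.linalg.norm(d),np.degrees(np.arctan2(d[1],d[0]))+90,[np.linalg.norm(C[0]-C[1]),np.linalg.norm(C[2]-C[3])])
im=arm.snapshot("top");h=cv2.cvtColor(im,cv2.COLOR_RGB2HSV)
cv2.imwrite("pics/t10.png",im[:,:,::-1])
a=im[180:260,320:420,::-1];cv2.imwrite("pics/t10c.png",cv2.resize(a,None,fx=6,fy=6,interpolation=cv2.INTER_CUBIC))
Rm=R.from_rotvec(st["ee_rot"]).as_matrix();print(Rm);print(1000*Rm.T@(C.mean(0)-st["position"]))
E
```

```text
[[ 0.5894 -0.1145  0.05  ]
 [ 0.5403 -0.1201  0.05  ]
 [ 0.5219  0.0586  0.05  ]
 [ 0.5712  0.0628  0.05  ]] [ 0.5557 -0.0283  0.05  ]
0.17895004429000116 5.863130992897965 [np.float64(0.049379964646233176), np.float64(0.0494947117852044)]
[[ 0.0661 -0.9978 -0.0014]
 [-0.9978 -0.0661 -0.0002]
 [ 0.0001  0.0014 -1.    ]]
[ -0.3082   3.2457 139.3612]
```

View pics/t10c.png

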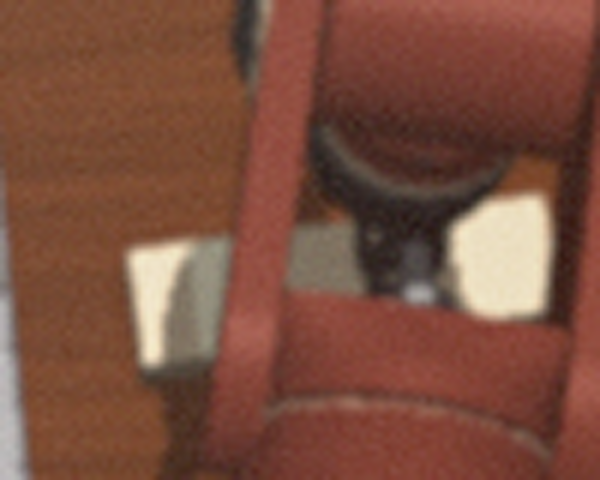

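Call:
send_rows:
  deltas:
    - [[75, 0, 3, 35, -2], [75, 0, 3, 70, -2], [75, 0, 3, 105, -2], [75, 0, 3, 135, -2], [75, 0, 3, 160, -2], [75, 0, 3, 173, -2], [75, 0, 3, 173, -2], [75, 0, 3, 173, -2], [40, 0, 3, 173, -2], [40, 0, 3, 173, -2], [40, 0, 3, 173, -2], [40, 0, 3, 173, -2], [40, 0, 3, 173, -2], [40, 0, 3, 173, -2], [40, 0, 3, 169, -2], [40, 0, 3, 169, -2]]

```text
t: 18.2
position: [0.557, -0.0284, 0.0221]
ee_rot: [-2.33, 2.106, -0.001]
wrist_force: [0.7, -0.6, -2.1]
opening: 0.0489
```

```bash
python3 - <<'E'
from h import *
st,_=snap("wrist","w11"); print({k:np.round(v,4).tolist() for k,v in st.items() if k!='joint_torque'})
E
```

```text
{'t': 18.2, 'joint_pos': [-0.1844, 0.1192, 1.918, 0.0001, 1.1033, 2.8564], 'joint_vel': [0.0009, 0.0102, 0.0111, 0.0012, -0.0121, -0.0003], 'position': [0.557, -0.0284, 0.0221], 'ee_rot': [-2.3301, 2.1063, -0.0014], 'wrist_force': [0.674, -0.5817, -2.1285], 'wrist_torque': [0.0267, 0.0287, 0.0183], 'opening': 0.0489}
```

View pics/w11.png

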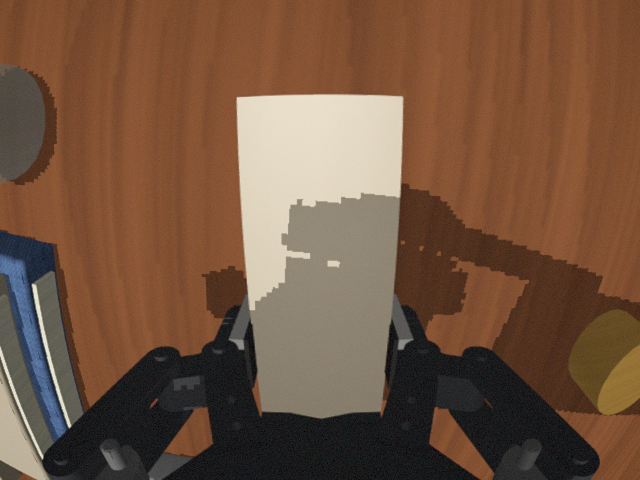

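```bash
python3 - <<'E'
from h import *
st=arm.read_state();Rm=R.from_rotvec(st["ee_rot"]).as_matrix();print(Rm)
print(1000*Rm.T@(np.array([.5567,-.155,.262])-st["position"]))
E
```

```text
[[ 1.00592902e-01 -9.94927631e-01  2.79453697e-04]
 [-9.94927670e-01 -1.00592894e-01  4.22674736e-05]
 [-1.39420212e-05 -2.82288024e-04 -9.99999960e-01]]
[ 126.06574226   12.54045387 -240.46623961]
```

Call:
send_rows:
  deltas:
    - [[40, 0, 0, -5, 0], [40, 0, 0, -15, 0], [40, 0, 0, -35, 0], [40, 0, 0, -60, 0], [40, 0, 0, -85, 0], [40, 0, 0, -110, 0], [40, 0, 0, -135, 0], [40, 0, 0, -160, 0], [40, 0, 0, -185, 0], [40, 5, 0, -210, 0], [40, 20, 2, -230, 0], [40, 40, 4, -240, 0], [40, 60, 6, -240, 0], [40, 80, 8, -240, 0], [40, 100, 10, -240, 0], [40, 115, 12, -240, 0], [40, 126, 13, -240, 0], [40, 126, 13, -240, 0], [40, 126, 13, -240, 0]]

```text
t: 19.83
position: [0.5562, -0.1551, 0.2614]
ee_rot: [-2.329, 2.107, 0.001]
wrist_force: [-0.3, 0.2, -1.9]
opening: 0.049
```

```bash
python3 - <<'E'
from h import *
st,_=snap("wrist","w12"); print({k:np.round(v,4).tolist() for k,v in st.items() if k!='joint_torque'})
E
```

```text
{'t': 19.8333, 'joint_pos': [-0.401, -0.0761, 1.6906, 0.0006, 1.5275, 2.6407], 'joint_vel': [0.02, -0.0049, 0.0052, 0.0025, -0.0009, 0.0023], 'position': [0.5562, -0.1551, 0.2614], 'ee_rot': [-2.3293, 2.1075, 0.0007], 'wrist_force': [-0.2747, 0.2042, -1.948], 'wrist_torque': [0.0209, 0.0428, -0.017], 'opening': 0.049}
```

View pics/w12.png

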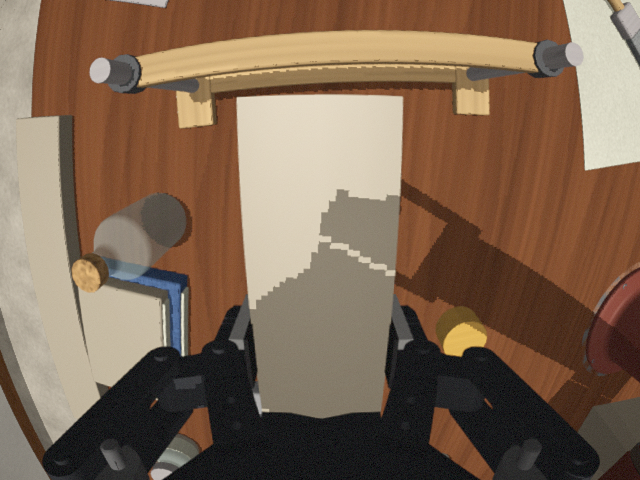

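```bash
python3 - <<'E'
import cv2
a=cv2.imread("pics/w12.png")
cv2.imwrite("pics/c12.png",cv2.resize(a[10:110,80:280],(800,400),interpolation=cv2.INTER_CUBIC))
cv2.imwrite("pics/c12b.png",cv2.resize(a[10:110,400:600],(800,400),interpolation=cv2.INTER_CUBIC))
b=cv2.imread("pics/w1.png")
cv2.imwrite("pics/c1.png",cv2.resize(b[90:300,320:600],(800,600),interpolation=cv2.INTER_CUBIC))
E
```

```text
(no output)
```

View pics/c12.png

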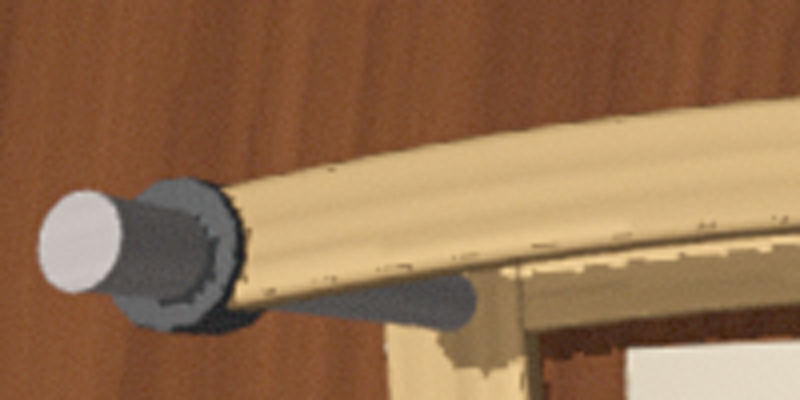

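View pics/c12b.png

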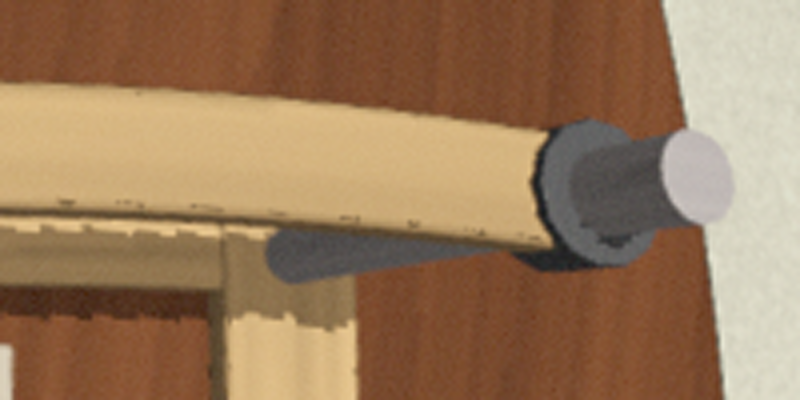

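View pics/c1.png

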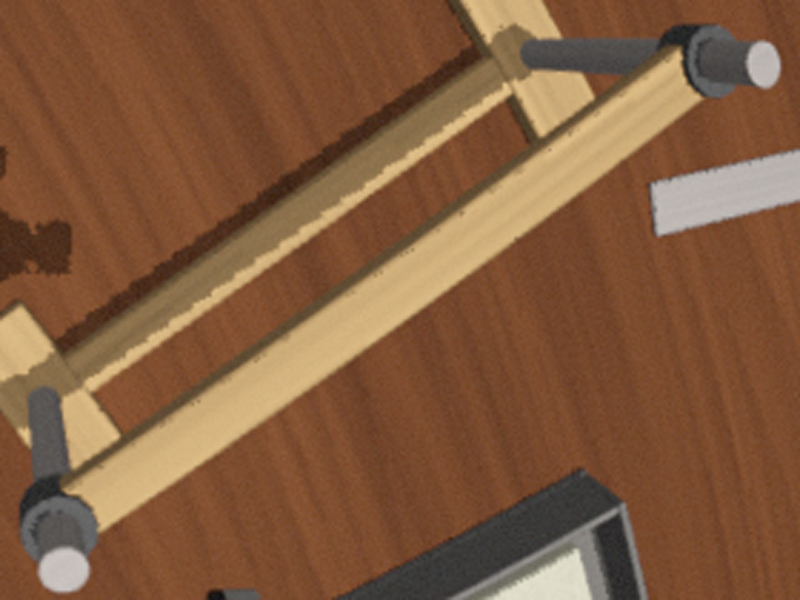

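```bash
python3 - <<'E'
from h import *
np.set_printoptions(precision=4,suppress=True)
st=arm.read_state()
s1=dict(position=np.array([.42443,-.23236,.36126]),ee_rot=np.array([2.69298,1.61729,-.00028]))
T={}
for n,a,b in [("+far",(136,57.5),(566,125)),("+near",(139.5,85.5),(553.8,107.5)),("-far",(536.3,42.5),(356.8,274.8)),("-near",(538.8,70),(343,260.5))]:
    T[n]=tri(ray("wrist",a,st),ray("wrist",b,s1));print(n,T[n])
P=np.array([v[0] for v in T.values()]);print("mean",P.mean(0))
d=P[:2].mean(0)-P[2:].mean(0);print(np.linalg.norm(d),np.degrees(np.arctan2(d[1],d[0])))
print("posts",[tri(ray("wrist",a,st),ray("wrist",b,s1),ray("top",c)) for a,b,c in [((100,70.5),(587,112),(478.8,150.4)),((573.8,54.5),(342.5,289),(508.8,276.4))]])
print("bar at z .158 w12 only:",[onz("wrist",a,.158,st) for a in [(136,57.5),(139.5,85.5),(536.3,42.5),(538.8,70)]])
E
```

```text
+far (array([ 0.6906, -0.2703,  0.1711]), [np.float64(1.917668063555926), np.float64(1.917668063555721)])
+near (array([ 0.6942, -0.2521,  0.1544]), [np.float64(2.551263193224481), np.float64(2.551263193224632)])
-far (array([ 0.4211, -0.3137,  0.1661]), [np.float64(0.18278641278834243), np.float64(0.18278641278827656)])
-near (array([ 0.4154, -0.2944,  0.1635]), [np.float64(0.07901527746286095), np.float64(0.07901527746284348)])
mean [ 0.5553 -0.2826  0.1638]
0.2774687491564953 8.869280461818853
posts [(array([ 0.7045, -0.2609,  0.1963]), [np.float64(1.924037572869798), np.float64(1.1979167528649528), np.float64(1.9588806477589602)]), (array([ 0.4072, -0.3068,  0.1954]), [np.float64(1.7142850299018617), np.float64(0.8294266314607937), np.float64(1.2705658606500274)])]
bar at z .158 w12 only: [array([ 0.6996, -0.2713,  0.158 ]), array([ 0.6948, -0.2507,  0.158 ]), array([ 0.4163, -0.3161,  0.158 ]), array([ 0.412 , -0.2956,  0.158 ])]
```

Call:
send_rows:
  deltas:
    - [[40, 9, 1, 0, -6], [40, 18, 2, 0, -12], [40, 27, 3, 0, -18], [40, 36, 4, 0, -24], [40, 45, 5, 0, -30], [40, 54, 6, 0, -36], [40, 63, 7, 0, -42], [40, 72, 8, 0, -48], [40, 81, 9, 0, -54], [40, 90, 10, 0, -60], [40, 99, 11, 0, -66], [40, 108, 11, 0, -72], [40, 117, 12, 0, -78], [40, 124, 12.5, 0, -84], [40, 128, 13, 0, -89], [40, 128, 13, 0, -93], [40, 128, 13, 0, -93], [40, 128, 13, 0, -93]]

```text
t: 21.38
position: [0.5566, -0.2828, 0.2613]
ee_rot: [-3.132, -0.239, 0.0]
wrist_force: [0.2, 0.2, -1.8]
opening: 0.0494
```

```bash
python3 - <<'E'
from h import *
st,_=snap("wrist","w13"); print({k:np.round(v,4).tolist() for k,v in st.items() if k!='joint_torque'})
Rm=R.from_rotvec(st["ee_rot"]).as_matrix();print(np.degrees(np.arctan2(Rm[1,0],Rm[0,0])),1000*Rm.T@(np.array([.556,-.2835,.139])-st["position"]))
for P in [(.7045,-.2609,.196),(.4072,-.3068,.196)]:print(proj("wrist",P,st))
snap("scene","s13")
a=cv2.imread("pics/s13.png")[120:300,130:330]
cv2.imwrite("pics/s13c.png",cv2.resize(a,None,fx=3.3,fy=3.3,interpolation=cv2.INTER_CUBIC))
E
```

```text
{'t': 21.3833, 'joint_pos': [-0.5893, 0.0352, 1.5811, 0.0003, 1.5256, 0.829], 'joint_vel': [-0.0002, -0.0018, 0.0002, -0.0041, -0.0035, 0.0011], 'position': [0.5566, -0.2828, 0.2613], 'ee_rot': [-3.1321, -0.2392, 0.0001], 'wrist_force': [0.1715, 0.2469, -1.7953], 'wrist_torque': [-0.0196, 0.0007, -0.0135], 'opening': 0.0494}
8.73379549894296 [ -0.66495919   0.6805466  122.30689441]
[323.42526511   0.80275099]
[322.63037121 429.17611456]
```

View pics/w13.png

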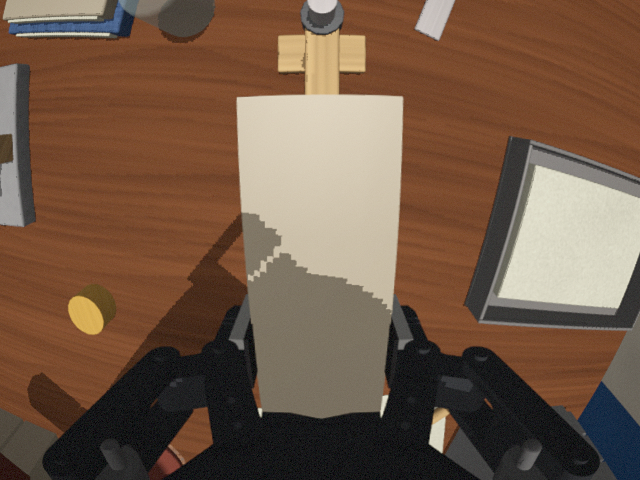

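View pics/s13c.png

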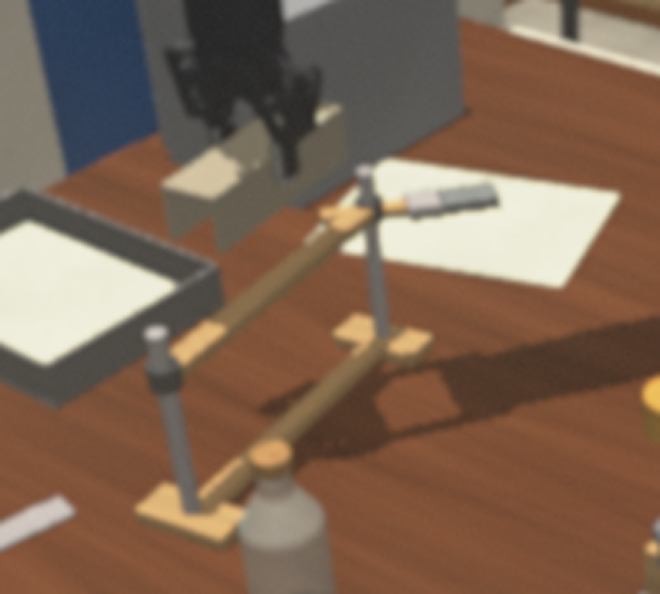

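Call:
send_rows:
  deltas:
    - [[40, 0, 0, 15, 0], [40, 0, 0, 30, 0], [40, 0, 0, 45, 0], [40, 0, 0, 60, 0], [40, 0, 0, 75, 0], [40, 0, 0, 88, 0], [40, 0, 0, 98, 0], [40, 0, 0, 105, 0], [40, 0, 0, 109, 0], [40, 0, 0, 112, 0], [40, 0, 0, 112, 0], [40, 0, 0, 112, 0]]

```text
t: 22.48
position: [0.5567, -0.284, 0.15]
ee_rot: [3.132, 0.24, 0.001]
wrist_force: [0.2, -0.1, -1.7]
opening: 0.0488
```

Call:
send_rows:
  deltas:
    - [[40, 0, 0, 1, 0], [40, 0, 0, 2, 0], [40, 0, 0, 2, 0], [40, 0, 0, 2, 0]]

```text
t: 22.82
position: [0.5564, -0.2838, 0.1476]
ee_rot: [3.132, 0.24, 0.001]
wrist_force: [-0.5, -0.1, -1.2]
opening: 0.0491
```

Call:
send_rows:
  deltas:
    - [[40, 0, 0, 1, 0], [40, 0, 0, 2, 0], [40, 0, 0, 3, 0], [40, 0, 0, 3, 0], [40, 0, 0, 3, 0]]

```text
t: 23.23
position: [0.5562, -0.2837, 0.1441]
ee_rot: [-3.132, -0.24, 0.0]
wrist_force: [-0.3, -0.8, -2.0]
opening: 0.0492
```

Call:
send_rows:
  deltas:
    - [[40, 0, 0, 1, 0], [40, 0, 0, 2, 0], [40, 0, 0, 3, 0], [40, 0, 0, 3, 0], [40, 0, 0, 3, 0]]

```text
t: 23.65
position: [0.5562, -0.2837, 0.1412]
ee_rot: [-3.132, -0.24, 0.0]
wrist_force: [0.3, 0.1, -2.0]
opening: 0.0494
```

```bash
python3 - <<'E'
from h import *
snap("scene","s14")
a=cv2.imread("pics/s14.png")[120:300,130:330]
cv2.imwrite("pics/s14c.png",cv2.resize(a,None,fx=3.3,fy=3.3,interpolation=cv2.INTER_CUBIC))
E
```

```text
(no output)
```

View pics/s14c.png

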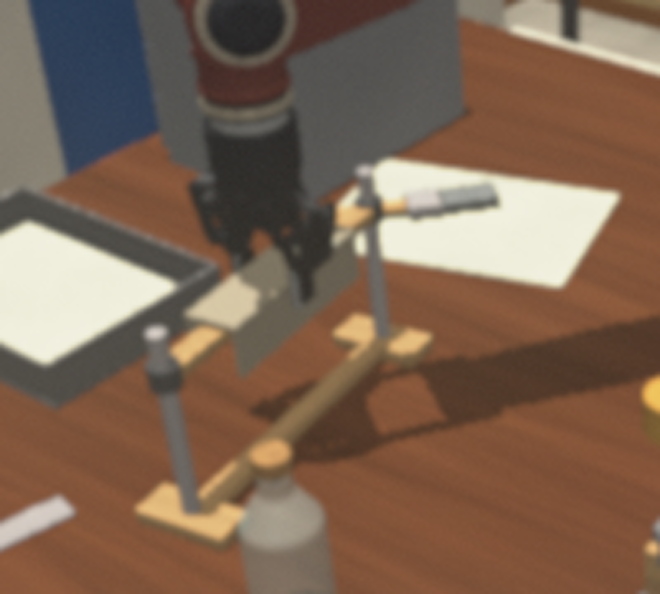

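Astride, not yet in contact; keep lowering gently.

Call:
send_rows:
  deltas:
    - [[40, 0, 0, 1, 0], [40, 0, 0, 2, 0], [40, 0, 0, 3, 0], [40, 0, 0, 3, 0], [40, 0, 0, 3, 0]]

```text
t: 24.12
position: [0.5562, -0.2837, 0.1381]
ee_rot: [-3.132, -0.24, 0.0]
wrist_force: [0.3, 0.5, -2.5]
opening: 0.0492
```

Call:
send_rows:
  deltas:
    - [[40, 0, 0, 1, 0], [40, 0, 0, 2, 0], [40, 0, 0, 3, 0], [40, 0, 0, 3, 0], [40, 0, 0, 3, 0]]

```text
t: 24.53
position: [0.5565, -0.2839, 0.1369]
ee_rot: [3.132, 0.24, 0.001]
wrist_force: [-2.8, 1.2, 4.9]
opening: 0.0488
```

Call:
send_rows:
  deltas:
    - [[40, 0, 0, -0.5, 0], [46, 0, 0, -0.5, 0], [50, 0, 0, -0.5, 0], [54, 0, 0, -0.5, 0], [60, 0, 0, -0.5, 0], [68, 0, 0, -0.5, 0], [75, 0, 0, -0.5, 0], [75, 0, 0, -0.5, 0], [75, 0, 0, -0.5, 0], [75, 0, 0, -15, 0], [75, 0, 0, -40, 0], [75, 0, 0, -75, 0], [75, 0, 0, -110, 0], [75, 0, 0, -145, 0], [75, 0, 0, -145, 0], [75, 0, 0, -145, 0]]

```text
t: 25.87
position: [0.5578, -0.2847, 0.2858]
ee_rot: [3.127, 0.24, 0.01]
wrist_force: [0.2, 0.0, -0.5]
opening: 0.0749
```

```bash
python3 - <<'E'
from h import *
st,_=snap("wrist","w15"); print({k:np.round(v,4).tolist() for k,v in st.items() if k[0]!='j'})
snap("scene","s15")
snap("top","t15")
a=cv2.imread("pics/s15.png")[120:300,130:330]
cv2.imwrite("pics/s15c.png",cv2.resize(a,None,fx=3.3,fy=3.3,interpolation=cv2.INTER_CUBIC))
E
```

```text
{'t': 25.8667, 'position': [0.5578, -0.2847, 0.2858], 'ee_rot': [3.1272, 0.2399, 0.0103], 'wrist_force': [0.1594, 0.0488, -0.4956], 'wrist_torque': [0.0197, -0.0249, -0.0396], 'opening': 0.0749}
```

View pics/w15.png

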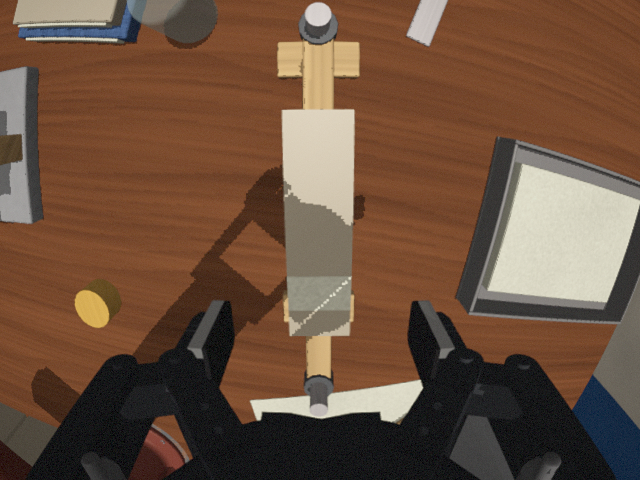

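View pics/s15c.png

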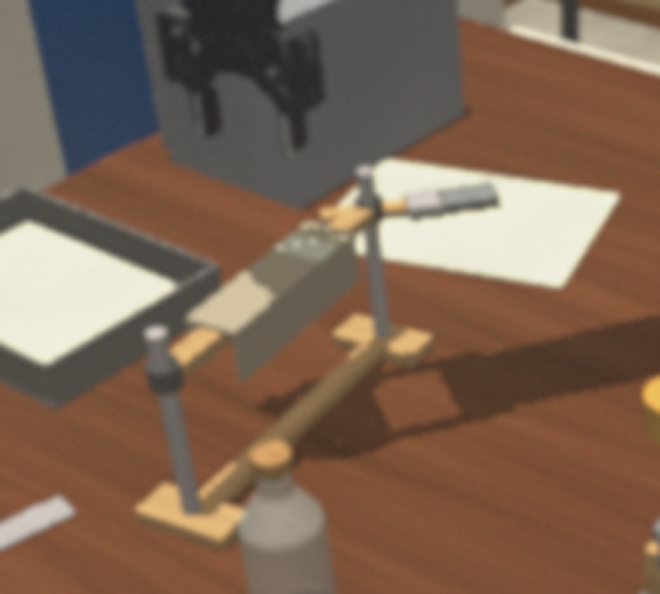

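View pics/t15.png

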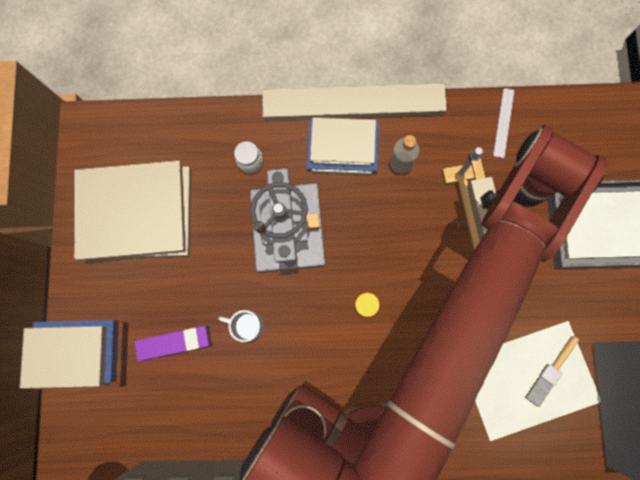

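```bash
python3 - <<'E'
from h import *
np.set_printoptions(precision=4,suppress=True)
st=arm.read_state()
C=np.array([onz("wrist",p,.165,st) for p in [(282,110),(354,110),(350,335),(289,335)]]);print(C,C.mean(0))
for i in range(4):print(np.linalg.norm(C[i]-C[(i+1)%4]))
print(st["t"],st["wrist_force"]); 
E
```

```text
[[ 0.6376 -0.2433  0.165 ]
 [ 0.645  -0.2918  0.165 ]
 [ 0.4706 -0.3204  0.165 ]
 [ 0.4628 -0.2706  0.165 ]] [ 0.554  -0.2815  0.165 ]
0.049076480481717706
0.17680198008447223
0.050395309290779386
0.17695070616394507
26.0167 [ 0.1535 -0.4214  0.4005]
```

```bash
python3 - <<'E'
from station import arm
print(arm.job_done()); print(arm.read_state()["t"])
E
```

```text
the job is handed in; nothing more can be done
None
the job is handed in; nothing more can be done
```

The job is done and handed in at about 26 s of the 72 s allowed; no verdict was reported.

- **Press:** I wound the handwheel 1.375 turns anticlockwise by its crank handle. The gripper rose about 33 mm with it. The cover was still in place afterwards, and the press is left open.
- **Cover:** I drew it out endways along the press's −y, stood it on its lower edges on the table and let go. I then took it again by the middle and lowered it onto the rack bar, making contact at about 5 N, before releasing it.

**Last checks:**
- The cover sits astride the bar, centred at (0.554, −0.282). That is within about 3 mm of the measured bar middle.
- It looks level: both ends measure 49–50 mm wide from above.
- The gripper is clear, about 75 mm above the cover, with wrist force near zero.
- By eye in the top view, the weight, bottle and books are where they started.

**Disagreements:**
- After I let go on the table, the cover stood about 2° off the gripper's angle, so I turned the gripper to match before the second grasp.
- Camera estimates of the bar's height were scattered, 152–171 mm. Contact put the bar top at about 161 mm, with no height taken from the text for the bar itself.

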